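Clear the gel viewer and shut its cover

TASK

A stoppered flask has been left standing on the glass of the gel viewer, so its hinged cover cannot be shut. Lift the flask out and lower it gently, without dropping it, into the deep bucket so that it stands upright on the bottom; then tip the viewer's cover down gently, without letting it slam, until it is fully shut. Leave the gel tray where it lies on the glass, and do not disturb the bucket, the tip box or the bottle.

Things in the scene. Friction and masses are not known exactly. Their poses are not given: they have to be found in the camera images.
- viewer: Gel viewer, a fixed white light box 240 (x) x 270 (y) x 80 mm high. Origin: centre of its underside; its front faces its own -x (towards the robot at yaw 0). Its top is a well with 12 mm walls; the frosted white glass floor of the well is 55 mm above the origin, 25 mm below the rim.
- cover (a joint): Angle of the viewer's see-through cover with black edges (232 long, 270 wide, 6 mm panel, 0.3 kg), hinged along the viewer's far (+x) rim: 0 = shut, lying flat on the rim; about 1.57 = standing upright; limit 1.75. Stiff hinge: it stays at whatever angle it is left; 2 to 4 N at the free edge moves it.
- cover_hinge (a point): Middle of the cover's hinge line, 115 mm along the viewer's +x from its origin and 80 mm up. The hinge line runs along the viewer's y. Frame turns with the cover: its -x runs along the panel from hinge to free edge, its +z is the normal of the face that is on top when shut (that face looks away from the robot when the cover stands open). The panel occupies z 0 to 6 mm.
- cover_edge (a point): Tip of the 80 mm wide, 18 mm long, 8 mm thick black finger tab in the middle of the cover's free edge, on the upper face: 250 mm from the hinge line along the cover. The tab overhangs the case front by 15 mm when shut.
- flask: Amber glass flask with a round belly, flat foot and black stopper, 118 mm tall, about 0.14 kg. Origin: centre of its underside, z up its axis. Foot 42 mm across, belly 68 mm across at 30 mm height, straight neck 26 mm across from 70 to 103 mm height, lip 32 mm across at 103 to 108 mm, stopper 24 mm across above that.
- gel_tray: Low clear tray 70 x 80 x 14 mm holding a grey slab, lying on the viewer's glass beside the flask. Origin: centre of its underside. It fits under the shut cover and stays there.
- bucket: Round grey open bucket, 112 mm high, 152 mm across the rim, 128 mm across the base, walls 5 mm, floor 6 mm thick, 0.7 kg, standing loose on the bench to the left or right of the viewer. Origin: centre of its underside, z up.
- tip_box: White and blue pipette tip box 85 x 120 x 63 mm, on the bench on the other side of the viewer from the bucket. Bystander. Origin: centre of its underside.
- bottle: White bottle with black cap, 60 mm across, 140 mm tall, on the bench to the left of the viewer, farther out. Bystander. Origin: centre of its underside.
There are look-alikes about, which are no part of the job. Leave any yellow look-alike of the flask alone.

How it is judged:
By the outcome, as a careful person would: the job done as asked, in the order asked, and still so for the second after the job is handed in, with the robot touching nothing.
It also fails if it takes over 64 s, if anything falls off the work surface, if the arm or the gripper's body presses on something with over 40 N, if the wrist force passes 120 N, or if a joint passes its speed limit or range.

ROBOT

A 6-joint arm with a two-finger parallel gripper is mounted at the origin on the work surface. World frame = base frame: x ahead of the robot, y to its left, z up, the work surface at z = 0. Lengths are in m, angles in rad, forces in N, time in s.
With the tool pointing down it reaches from about 0.35 to 0.8 m from the base axis. Payload 7.3 kg.
Tool frame: the origin (TCP) lies between the finger pads; the fingertips stand 25 mm ahead of it and the grasp point (between the pads) lies 6 mm ahead of it (r.tip_extent is the distance from the TCP to the fingertips, in m); z points along the fingers, y is the line along which they close (so a half turn about z gives the same grasp; the last joint's range is limited). The gripper opens to 85 mm and grips with 20 to 120 N. Pads are 22 mm wide; open, the fingers measure 114 mm over their backs; the gripper's body (76 mm by 85 mm) begins 54 mm behind the grasp point. The pads swing forward as they close: fully open they stand 13 mm farther back than shut.
Start: joints at [1.079, 0.342, 1.524, -0, 1.275, -0.146], TCP at [0.178, 0.494, 0.256] pointing down, gripper open.
Joint ranges: [-2.53, 2.53], [-0.77, 2.02], [0.04, 2.7], [-1, 4.14], [0.28, 2.66], [-3.11, 3.11]. Speed limits (rad/s): [2.57, 2.57, 3.14, 3.14, 3.14, 3.14].

INTERFACE

Orientations are given as a unit quaternion [x, y, z, w].
In Python, from workcell import r, command_gripper, optics gives the robot as it stands. The module is installed in compiled form; this text tells all that it offers. Calls block until the motion is done:
- r.reach(position, orientation): joint-space move of the TCP to a pose.
- r.move_straight(position, orientation=None, speed=0.15, max_force=None): straight line of the TCP; orientation=None keeps the orientation; speed is the mean speed in m/s. With max_force (N) it stops when the force on the tool has changed by that much, and returns True; else False.
- r.movej(angles): joint-space move.
- command_gripper(opening, force=None): finger opening in m; force is the grip in N (None keeps the last); returns when the fingers have stopped.
- r.hold(seconds).
- r.solve_ik(position, orientation): joint angles nearest the present ones, or None.
- r.read_state(): the state.
- optics.get_image(name): name is "scene" or "top" or "wrist"; returns (picture, depth): 420x560x3 uint8, red, green, blue; 420x560 float32, m along the optical axis (not along the pixel's ray), 0 where there is no reading.
- optics.camera_model(name): a dict with "K" (3x3 intrinsics, pixels), "k1" (the pictures are not rectified: a ray, as slopes to the right and down, at radius r is drawn at 1 + k1 r^2 times it, then the intrinsics apply), "R" (3x3) and "t" (3): a world point X has camera coordinates R X + t; the wrist camera has in their place "tool_from_camera" (4x4, takes a point from camera to tool coordinates, whose origin is the TCP and whose axes are the flange's). Camera axes: x right, y down, z forward; pixel columns grow to the right and rows downward; lengths in m; the calibration is good to about 2 mm. A picture is of the moment at which its call begins: read the wrist's pose just before it. camera_model takes no time and is no camera call.
A pose or a line that the arm cannot do raises r.PlanningError and nothing moves.
- r.finish_job(): hands the job in; it is judged then, once.
The state is a dict: "time_s": time; "joint_positions": joint angles; "dq": joint speeds; "tau": joint torques, N m; "eef_pos": TCP position; "eef_rot": TCP orientation; "contact_force": force on the tool from outside, world axes, zero at the start; "torque": the same for the moment, N m; "grip_width": finger opening in m; "grip_force": force on a finger pad.
Only numpy, scipy, OpenCV 4.12 (cv2) and the standard library are available. Lean on these libraries where they do the work, as an engineer would, in place of code of your own. Each camera call takes 0.05 s, during which the arm holds its last target. There are 200 camera calls.

## Working session

There is one attempt and no reset: what is moved stays moved. The work goes in short steps, each a Python script; the robot and the scene stay as the last script left them, time stands still between calls to the robot, and variables do not carry over. Pictures are saved under pics/ and viewed, at most 10 in all, crops included, and the job is handed in when it is done.

```bash
mkdir -p pics
cat > h.py <<'E'
import numpy as np, cv2
from workcell import r, command_gripper, optics
from scipy.spatial.transform import Rotation as Ro
def world(name, us, vs, depth=None, plane=None, st=None):
    """pixels -> world by depth or by plane z"""
    m=optics.camera_model(name); K=np.array(m['K'])
    p=np.stack([np.atleast_1d(us),np.atleast_1d(vs)],1).astype(float).reshape(-1,1,2)
    n=cv2.undistortPoints(p,K,np.array([m['k1'],0,0,0,0.]))[:,0]
    d=np.c_[n,np.ones(len(n))]
    if 'R' in m: R=np.array(m['R']).T; c=-R@np.array(m['t'])
    else:
        T=np.array(m['tool_from_camera']); W=Ro.from_quat(st['eef_rot']).as_matrix()
        R=W@T[:3,:3]; c=W@T[:3,3]+np.array(st['eef_pos'])
    w=d@R.T
    s=np.asarray(depth).reshape(-1,1) if depth is not None else ((plane-c[2])/w[:,2])[:,None]
    return c+w*s
def snap(name,f):
    p,d=optics.get_image(name); cv2.imwrite(f'pics/{f}.png',p[:,:,::-1]); np.save(f'pics/{f}.npy',d); return p,d
E
python3 - <<'E'
from h import *
print(r.read_state())
for n in('scene','top'):
    snap(n,n); m=optics.camera_model(n); print(n,m)
E
```

```text
{'time_s': 0.0, 'joint_positions': array([ 1.07897839e+00,  3.42742635e-01,  1.52503282e+00, -3.10078724e-05,
        1.27539800e+00, -1.45975093e-01]), 'dq': array([ 0.00075884,  0.00108611,  0.00130295, -0.00107178,  0.00079881,
        0.00088464]), 'tau': array([ 2.32313549e-03, -4.33680439e+01, -2.46011192e+01, -3.62245589e-05,
        7.85283482e-03,  1.96242178e-05]), 'eef_pos': array([0.17776805, 0.49359446, 0.25561008]), 'eef_rot': array([ 1.72056421e-01,  9.85086779e-01, -7.55197987e-04, -2.33723915e-04]), 'contact_force': array([-0.68999589,  0.17696044, -0.92822921]), 'torque': array([-0.02850978,  0.00802351,  0.02124702]), 'grip_force': 0.0, 'grip_width': 0.08536583042128829}
scene {'K': array([[510.73901446,   0.        , 284.51612893],
       [  0.        , 510.73901446, 208.24182801],
       [  0.        ,   0.        ,   1.        ]]), 'k1': 0.013948684592494815, 'R': array([[-0.82998532,  0.55777401, -0.00353824],
       [ 0.45541479,  0.67398172, -0.58167518],
       [-0.32205859, -0.48439323, -0.81341346]]), 't': array([ 0.47410932, -0.23093737,  1.34702829])}
top {'K': array([[495.17678052,   0.        , 284.52613683],
       [  0.        , 495.17678052, 220.62967751],
       [  0.        ,   0.        ,   1.        ]]), 'k1': -0.17858697357903602, 'R': array([[ 1.74747952e-03, -9.99987613e-01, -4.66053256e-03],
       [-9.79145429e-01, -7.64216155e-04, -2.03159163e-01],
       [ 2.03153085e-01,  4.91835562e-03, -9.79134635e-01]]), 't': array([0.01810803, 0.57852791, 1.07204011])}
```

View pics/scene.png

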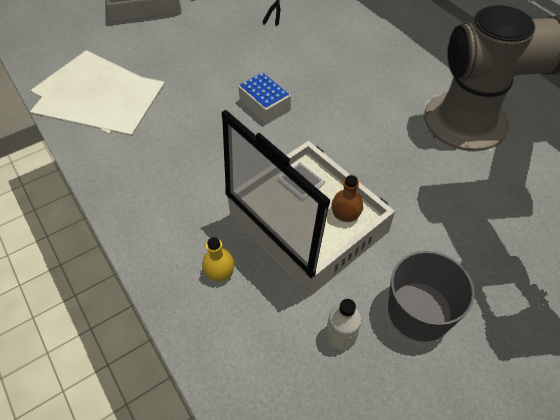

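View pics/top.png

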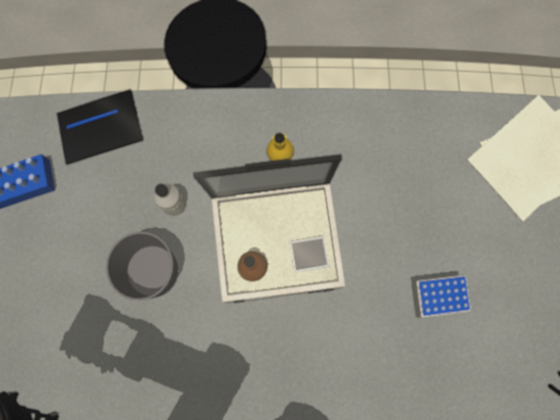

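The amber flask (top 252,266; scene 348,203), on the glass, is the one meant. The yellow one (top 280,148; scene 218,262), on the bench behind the cover, is the look-alike. The bucket is at top (142,265), the bottle at (167,196), the tray at (310,253) and the tip box at (443,296).

Run:
```python
from h import *
from scipy.optimize import least_squares
v,u=np.mgrid[:420,:560]
def circ(xy):
    s=least_squares(lambda p:np.hypot(*(xy-p[:2]).T)-p[2],[*xy.mean(0),.05],loss='soft_l1',f_scale=.002); return s.x
ims={}
for n in('top','scene'):
    d=np.load(f'pics/{n}.npy'); X=world(n,u.ravel(),v.ravel(),d.ravel()); X[d.ravel()==0]=9; ims[n]=X
    im=cv2.imread(f'pics/{n}.png'); h=cv2.cvtColor(im,cv2.COLOR_BGR2HSV).reshape(-1,3)
    flat=[(d.ravel()>0)&(abs(X[:,2])<.02)]
    print(n,'bench z',np.median(X[flat[0]][:,2]))
    bx=(284,100,200,225) if 0 else None
    # flask
    uu,vv=u.ravel(),v.ravel()
    reg={'top':(235,272,248,285),'scene':(325,370,172,225)}[n]
    m=(uu>reg[0])&(uu<reg[1])&(vv>reg[2])&(vv<reg[3])
    P=X[m&(X[:,2]>.155)]; print('stopper/neck top',len(P),P.mean(0),P[:,2].max())
    for lo,hi in((.125,.158),(.163,.176)):
        Q=X[m&(X[:,2]>lo)&(X[:,2]<hi)]; print(lo,len(Q),(Q.min(0)+Q.max(0))/2 if len(Q) else '',Q.mean(0) if len(Q) else'')
    Q=X[m&(h[:,0]<14)&(h[:,1]>120)&(X[:,2]>.07)&(X[:,2]<.12)];print('belly',len(Q),(Q.min(0)+Q.max(0))/2,Q.mean(0))
    # bucket
    reg={'top':(100,185,225,305),'scene':(380,480,245,345)}[n]
    m=(uu>reg[0])&(uu<reg[1])&(vv>reg[2])&(vv<reg[3])
    Q=X[m&(X[:,2]>.106)&(X[:,2]<.12)]; print('bucket',len(Q),circ(Q[:,:2]),Q[:,2].max())
    # rim
    reg={'top':(205,350,180,306),'scene':(225,400,138,290)}[n]
    m=(uu>reg[0])&(uu<reg[1])&(vv>reg[2])&(vv<reg[3])
    Q=X[m&(X[:,2]>.072)&(X[:,2]<.088)&(h[:,2]>120)&(h[:,1]<60)]
    q=(Q[:,:2]*1000).astype(np.float32); rect=cv2.minAreaRect(q); print('rim',len(Q),rect,np.median(Q[:,2]))
    if n=='top':
        reg=(185,350,150,200)
        m=(uu>reg[0])&(uu<reg[1])&(vv>reg[2])&(vv<reg[3])
        Q=X[m&(X[:,2]>.1)&(h[:,2]<140)]; print('cover top pts',len(Q),Q.max(0),Q[np.argsort(Q[:,2])[-30:]].mean(0))
# planes via rays
c=world('top',[222,344,335,212],[301,287,186,198],plane=.08);print(c.round(4))
print('edge ends scene',world('scene',[225,326,262],[115,197,140],np.load('pics/scene.npy')[[115,197,140],[225,326,262]]))
```

```text
top bench z 0.001625711337893021
stopper/neck top 204 [0.63800171 0.26431289 0.34310549] 9.0
0.125 15 [0.46341243 0.08694496 0.13140582] [0.46214419 0.082931   0.12793673]
0.163 157 [0.47152906 0.0895804  0.16944822] [0.47069588 0.08916178 0.17050044]
belly 73 [0.4609185  0.09120684 0.11115663] [0.45494304 0.09418322 0.11384507]
bucket 577 [0.46769992 0.33492277 0.07233453] 0.11859863490438016
rim 2331 ((526.7952270507812, 36.39360046386719), (237.14773559570312, 271.62103271484375), 7.466121673583984) 0.0811695298352415
cover top pts 3829 [9. 9. 9.] [7.32535087 7.20960325 7.26678032]
scene bench z 0.00012230028217280475
stopper/neck top 258 [0.63407491 0.2481491  0.33127497] 9.0
0.125 113 [0.47416276 0.09234236 0.14142009] [0.47835485 0.0965126  0.13936479]
0.163 140 [0.47199087 0.08973503 0.16948943] [0.47336501 0.0910419  0.17061107]
belly 504 [0.47428923 0.09210921 0.09619529] [0.48417528 0.10172376 0.1031203 ]
bucket 808 [0.46954733 0.33487892 0.07260709] 0.11575892974348034
rim 1107 ((523.2041015625, 34.48491668701172), (232.99038696289062, 271.1226501464844), 7.392248630523682) 0.07965857429913237
[[ 0.3946  0.1552  0.08  ]
 [ 0.4257 -0.112   0.08  ]
 [ 0.655  -0.0962  0.08  ]
 [ 0.6267  0.1839  0.08  ]]
edge ends scene [[ 0.64931794 -0.0734561   0.31415762]
 [ 0.60748306  0.17438868  0.31144524]
 [ 0.63317388  0.02596084  0.32727876]]
```

Run:
```python
from h import *
r.reach([.472-.03,.0905,.30],[0,1,0,0]); st=r.read_state(); p,d=snap('wrist','w1')
T=optics.camera_model('wrist')['tool_from_camera'];print(st['time_s'],st['eef_pos'],st['joint_positions'],T)
v,u=np.mgrid[:420,:560]; X=world('wrist',u.ravel(),v.ravel(),d.ravel(),st=st)
m=(d.ravel()>0)&(np.hypot(X[:,0]-.472,X[:,1]-.09)<.05)
for lo,hi in((.12,.158),(.16,.167),(.168,.18)):
    Q=X[m&(X[:,2]>lo)&(X[:,2]<hi)]; print(lo,len(Q),len(Q) and ((Q.min(0)+Q.max(0))/2,np.median(Q,0)))
```

```text
1.8667 [0.44188111 0.09108389 0.29994217] [ 3.29806478e-02  1.71136610e-01  1.63369451e+00  2.26189785e-04
  1.33686855e+00 -1.53850204e+00] [[-7.19267546e-04 -9.57708650e-01 -2.87738811e-01  7.32607944e-02]
 [ 9.99999578e-01 -8.53128057e-04  3.39825123e-04  2.00114155e-04]
 [-5.70931512e-04 -2.87738445e-01  9.57708860e-01 -1.17647664e-01]
 [ 0.00000000e+00  0.00000000e+00  0.00000000e+00  1.00000000e+00]]
0.12 619 (array([0.46649843, 0.08935372, 0.13896332]), array([0.46144944, 0.08983402, 0.12444688]))
0.16 518 (array([0.47164063, 0.08955002, 0.16354439]), array([0.46358196, 0.08925634, 0.16299727]))
0.168 934 (array([0.47257247, 0.08931598, 0.17145133]), array([0.47198635, 0.08929565, 0.17299447]))
```

View pics/w1.png

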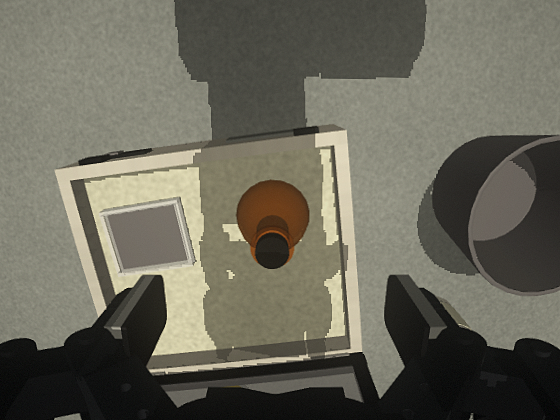

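The wrist view shows the amber flask with its black stopper at (272,250), standing on the glass beside the tray. It is the right one, with its axis at about (0.472, 0.0895).

Run:
```python
from h import *
q=[0,1,0,0]
r.move_straight([.472,.0895,.26],q,speed=.15)
command_gripper(.07)
print(r.move_straight([.472,.0895,.151],q,speed=.12,max_force=8))
command_gripper(.0,30); s=r.read_state(); print(s['time_s'],s['grip_width'],s['grip_force'],s['eef_pos'],s['contact_force'])
r.move_straight([.472,.0895,.27],q,speed=.12)
r.move_straight([.4685,.335,.27],q,speed=.2)
s=r.read_state(); p,d=snap('wrist','w2'); snap('scene','s2'); print(s['time_s'],s['grip_width'],s['grip_force'],s['eef_pos'],s['contact_force'])
```

```text
False
4.2167 0.03038747047449279 29.349111020565033 [0.47238295 0.08947176 0.15154408] [0.08702967 0.62869089 4.8996113 ]
6.7333 0.03051321780871291 29.77184772491455 [0.46864316 0.3341222  0.27001537] [ 0.63139912  0.62280212 -0.87631543]
```

View pics/s2.png

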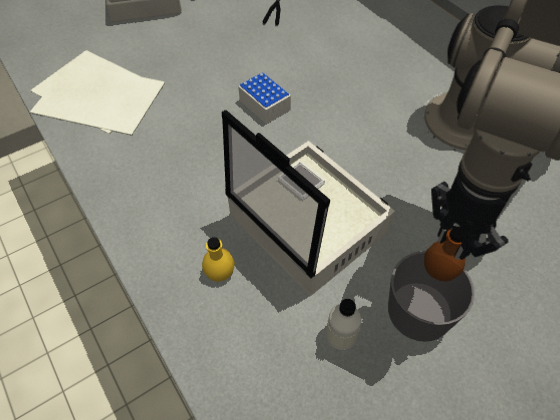

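The flask hangs upright from the gripper over the bucket (445,260). Next I lower it slowly with a force stop.

Run:
```python
from h import *
q=[0,1,0,0]
r.move_straight([.4685,.335,.125],q,speed=.12)
hit=r.move_straight([.4685,.335,.098],q,speed=.02,max_force=3)
s=r.read_state(); print(hit,s['time_s'],s['eef_pos'],s['contact_force'],s['grip_width'])
```

```text
True 9.2167 [0.46855637 0.33491101 0.10256353] [ 0.62568031 -0.46916311  3.22253252] 0.030204871952970957
```

Run:
```python
from h import *
q=[0,1,0,0]
command_gripper(.04); command_gripper(.055)
s=r.read_state(); print(s['contact_force'],s['grip_width'])
r.move_straight([.4685,.335,.16],q,speed=.06)
r.move_straight([.4685,.335,.30],q,speed=.15)
command_gripper(0)
s=r.read_state(); p,d=snap('wrist','w3'); snap('scene','s3'); snap('top','t3')
print(s['time_s'])
# cover geometry: points from scene depth, in viewer frame
yaw=np.radians(7.3); C=np.array([.5245,.0355]); v,u=np.mgrid[:420,:560]
for n,f in(('scene','s3'),('top','t3')):
    D=np.load(f'pics/{f}.npy'); X=world(n,u.ravel(),v.ravel(),D.ravel())
    L=np.c_[(X[:,:2]-C)@np.array([[np.cos(yaw),-np.sin(yaw)],[np.sin(yaw),np.cos(yaw)]]),X[:,2]]
    m=(D.ravel()>0)&(abs(L[:,1])<.14)&(L[:,0]>.03)&(L[:,0]<.2)
    for z in np.arange(.1,.36,.02):
        Q=L[m&(abs(L[:,2]-z)<.01)]
        if len(Q)>5: print(n,z.round(2),len(Q),np.percentile(Q[:,0],[5,50,95]).round(4),Q[:,1].min().round(3),Q[:,1].max().round(3))
```

```text
[-0.53737366  0.52953273  0.6214803 ] 0.055060208015201804
12.55
scene 0.1 684 [0.123  0.1259 0.1283] -0.138 0.136
scene 0.12 588 [0.1212 0.123  0.1254] -0.137 0.135
scene 0.14 602 [0.1195 0.1213 0.1233] -0.136 0.135
scene 0.16 643 [0.1178 0.1196 0.1219] -0.134 0.136
scene 0.18 670 [0.1162 0.1178 0.1199] -0.137 0.135
scene 0.2 700 [0.1146 0.1162 0.1184] -0.136 0.135
scene 0.22 732 [0.1127 0.1145 0.1167] -0.135 0.135
scene 0.24 799 [0.111  0.1128 0.115 ] -0.136 0.135
scene 0.26 815 [0.1093 0.1111 0.1134] -0.135 0.135
scene 0.28 870 [0.1076 0.1093 0.1116] -0.134 0.135
scene 0.3 756 [0.1077 0.1096 0.1109] -0.137 0.136
scene 0.32 961 [0.0999 0.1064 0.1097] -0.137 0.136
scene 0.34 18 [0.1026 0.1053 0.1075] -0.034 0.038
top 0.1 275 [0.1174 0.1188 0.1199] -0.135 0.137
top 0.12 212 [0.1163 0.1178 0.1189] -0.134 0.135
top 0.14 229 [0.1144 0.1162 0.1172] -0.133 0.135
top 0.16 242 [0.1128 0.1145 0.1156] -0.134 0.136
top 0.18 254 [0.1113 0.1128 0.1139] -0.134 0.136
top 0.2 262 [0.1095 0.1111 0.1121] -0.134 0.135
top 0.22 292 [0.108  0.1095 0.1105] -0.134 0.134
top 0.24 303 [0.1063 0.1077 0.109 ] -0.134 0.134
top 0.26 317 [0.1044 0.106  0.1072] -0.134 0.132
top 0.28 347 [0.1027 0.1045 0.1055] -0.134 0.134
top 0.3 258 [0.1002 0.1011 0.1032] -0.136 0.135
top 0.32 814 [0.1001 0.1035 0.1096] -0.136 0.135
top 0.34 135 [0.1006 0.1037 0.1072] -0.039 0.04
```

View pics/w3.png

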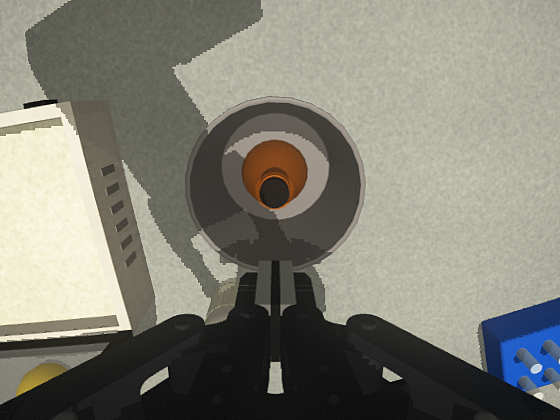

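The flask stands upright in the bucket at (275,180). The cover angle is about 1.49 rad and the hinge is at about local x 0.1205 in my frame. I'll go behind it with the fingers closed and tip it along the arc.

```bash
cat >> h.py <<'E'
yaw=np.radians(7.3); C=np.array([.5245,.0355]); Q=(Ro.from_euler('z',yaw)*Ro.from_quat([0,1,0,0])).as_quat()
def tcp(a,s=.215,back=0.,up=0.,hx=.1205,y=0.):
    x=hx-s*np.cos(a)+.006*np.sin(a)+.011+back; z=.08+s*np.sin(a)+.006*np.cos(a)+r.tip_extent+up
    return [C[0]+x*np.cos(yaw)-y*np.sin(yaw),C[1]+x*np.sin(yaw)+y*np.cos(yaw),z]
E
python3 - <<'E'
from h import *
P0=tcp(1.486,back=.025,up=.11); P1=tcp(1.486,back=.025); print(r.tip_extent,P0,P1,[r.solve_ik(p,Q) is not None for p in(P0,P1,tcp(.7),tcp(0))])
r.move_straight([.4685,.335,P0[2]],speed=.15)
r.move_straight(P0,Q,speed=.2)
print(r.move_straight(P1,speed=.1,max_force=6))
hit=r.move_straight(tcp(1.45),speed=.04,max_force=2)
s=r.read_state(); print(hit,s['time_s'],s['eef_pos'],tcp(1.486),s['contact_force'])
E
```

```text
0.025 [np.float64(0.6675996906462747), np.float64(0.0538314931531062), np.float64(0.4297356616810346)] [np.float64(0.6675996906462747), np.float64(0.0538314931531062), np.float64(0.3197356616810346)] [True, True, True, True]
False
True 17.475 [0.6415423  0.05055194 0.31906881] [np.float64(0.642802329581524), np.float64(0.05065487793807244), np.float64(0.3197356616810346)] [ 0.50289794  0.83635747 -0.23944482]
```

Run:
```python
from h import *
for a in np.linspace(1.4,.12,12):
    hit=r.move_straight(tcp(a),Q,speed=.08,max_force=15)
    s=r.read_state(); print(a.round(2),hit,s['contact_force'].round(1),end=' ')
    if hit: break
print(s['time_s']); snap('scene','s4')
```

```text
1.4 False [-0.1 -0.8  1.2] 1.28 False [-0.5 -0.2  0.7] 1.17 False [ 0.1 -0.9  1.1] 1.05 False [-0.6  0.6  0.3] 0.93 False [ 0.1  0.3 -0. ] 0.82 False [0.9 0.1 1.1] 0.7 False [-0.3 -0.1 -0.6] 0.59 False [-0.   0.1 -0.8] 0.47 False [0.2 0.2 0.1] 0.35 False [-0.2  0.4  0.9] 0.24 False [ 0.8  0.1 -0.5] 0.12 False [-0.1 -0.2 -0.6] 22.9833
```

View pics/s4.png

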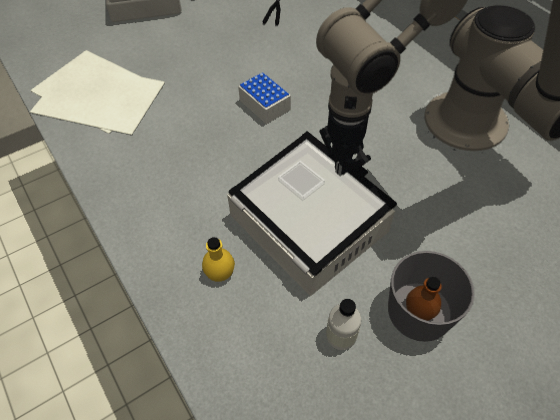

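The cover is nearly shut and the flask stands in the bucket at (425,298). Now the slow final press.

Run:
```python
from h import *
r.move_straight(tcp(.03),Q,speed=.04,max_force=15)
p=tcp(0); p[2]-=.008
hit=r.move_straight(p,Q,speed=.02,max_force=12)
s=r.read_state(); print(hit,s['time_s'],s['eef_pos'],p,s['contact_force'])
r.hold(.3)
p[2]=.16; r.move_straight(p,speed=.1); p[2]=.35; r.move_straight(p,speed=.2)
q,d=snap('scene','s5'); print(r.read_state()['time_s'])
r.reach([.35,-.15,.4],Q)
q,d=snap('top','t5')
v,u=np.mgrid[:420,:560]
for n,f in(('scene','s5'),('top','t5')):
    D=np.load(f'pics/{f}.npy'); X=world(n,u.ravel(),v.ravel(),D.ravel())
    L=np.c_[(X[:,:2]-C)@np.array([[np.cos(yaw),-np.sin(yaw)],[np.sin(yaw),np.cos(yaw)]]),X[:,2]]
    V=cv2.imread(f'pics/{f}.png').max(2).ravel()
    m=(D.ravel()>0)&(V<60)&(L[:,2]>.06)&(L[:,2]<.16)&(abs(L[:,1])<.137)
    for x in(-.13,-.11,-.05,0,.05,.1):
        k=m&(abs(L[:,0]-x)<.01); print(n,x,k.sum(),np.median(L[k,2]).round(4))
cv2.imwrite('pics/cmp.png',np.vstack([cv2.imread('pics/s5.png')[100:350,180:500],cv2.imread('pics/t5.png')[130:340,80:400]]))
```

```text
True 24.125 [0.44194015 0.02489387 0.11096539] [np.float64(0.4416768140437325), np.float64(0.02489010518178723), np.float64(0.10300000000000001)] [-2.32067232  0.08655536  8.3739251 ]
26.2167
scene -0.13 112 0.0873
scene -0.11 637 0.088
scene -0.05 100 0.0879
scene 0 101 0.0876
scene 0.05 108 0.0877
scene 0.1 570 0.088
top -0.13 2 0.0896
top -0.11 34 0.0895
top -0.05 1 0.0909
top 0 3 0.0888
top 0.05 0 nan
top 0.1 0 nan
  return _methods._mean(a, axis=axis, dtype=dtype,
  ret = ret.dtype.type(ret / rcount)
```

View pics/cmp.png

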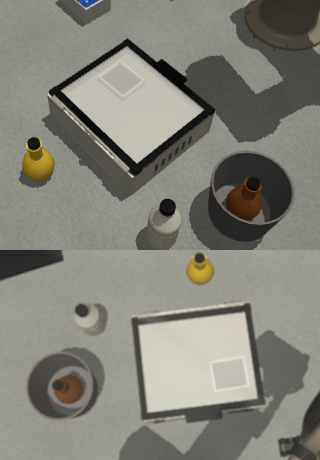

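The cover lies flat: its top is at 88 mm from the front edge to the hinge, and it resisted an 8 N press. The flask stands in the bucket, and the tray, tip box, bottle and yellow look-alike are where they were.

```bash
python3 -c "
from h import *
print(r.finish_job())"
```

```text
the job is handed in; nothing more can be done
None
```

The job is handed in, at about 27 s of the 64 s allowed: the amber flask stands upright on the bucket floor, the viewer's cover is fully shut, and nothing else looks disturbed in the final pictures.

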